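# Open the specimen loading box and lock its tray with the clamp knob

### The arm

A 7-joint arm with a two-finger parallel gripper is mounted at the origin on a cart in front of the work surface, level with it; the furniture and walls round the work are solid. World frame = base frame: x ahead of the robot, y to its left, z up, the work surface at z = 0. Lengths are in m, angles in rad, forces in N, time in s.
With the tool pointing down it reaches from about 0.4 to 0.875 m from the base axis. Payload 6.5 kg.
Tool frame: the origin (TCP) lies on the centre line of the jaws, within the pads' length; the fingertips stand 8 mm ahead of it and the grasp point (between the pads) lies 11 mm behind it (bot.tips_ahead is the distance from the TCP to the fingertips, in m); x points along the fingers, y is the direction in which the jaws open and shut, and the axes are right-handed (so a half turn about x gives the same grasp; the last joint's range is limited). The gripper opens to 85 mm and grips with 20 to 120 N. Pads are 22 mm wide; open, the fingers measure 114 mm over their backs; the gripper's body (76 mm by 85 mm) begins 54 mm behind the grasp point. The pads swing forward as they close: fully open they stand 13 mm farther back than shut.
Start: joints at [-0.066, 0.536, -0.004, 1.538, 0.003, 1.067, -0.071], TCP at [0.65, 0, 0.239] pointing down, gripper open.
Joint ranges: [-2.7, 2.7], [-0.37, 2.16], [-1.27, 1.26], [0.24, 2.4], [-1.31, 4.45], [0.19, 1.91], [-2.76, 2.76]. Speed limits (rad/s): [2.39, 2.39, 3.14, 3.14, 3.14, 3.14, 3.14].

### API

Orientations are given as a unit quaternion [w, x, y, z].
In Python, from bench import bot, get_image, calibration gives the robot as it stands. The module is installed in compiled form; this text tells all that it offers.
- The arm moves only by the tool play_rows, never from a script. Its argument "steps" is a list that holds one entry, the list of rows, each a list of 5 numbers: the finger opening in mm, from 0 to 85.4, then the shift along the tool's x, y, z as a fraction of full scale, then the turn about the tool's x as a fraction of full scale. In form: [[[grip, dx, dy, dz, turn], ...]]. A call has 1 to 5 rows; each row is the pose to reach, as a shift and turn from the pose commanded when the call began, along the tool's axes at that moment, turning the shorter way round; what a row does not reach only later rows make up. Full scale, the value 1, is 200 mm for a shift and 180 degrees for a turn. A row lasts 1/12 s, in which the tool goes at most 41.7 mm and 7.16 degrees, less where a joint would pass 70% of its speed; a pose out of reach is approached as far as the arm can. A call with a number of a shift or a turn outside -1 to 1 is refused whole. A call with a gripper value outside its range is refused whole. The fingers move at their own pace and stop on an object; "force" is the grip in N (left out, the last holds). Time passes only in rows, so rows that repeat a pose let the fingers close. It gives the time, the measured TCP pose, the force and the opening at its end, in the units of the state.
- bot.get_state(): the state, without advancing time (a new reading comes with each control period).
- get_image(name): name is "scene" or "side" or "wrist"; returns (picture, depth): 420x560x3 uint8, blue, green, red; 420x560 float32, m along the optical axis (not along the pixel's ray), 0 where there is no reading.
- calibration(name): a dict with "fx", "fy", "cx", "cy" (pixels), "R" (3x3) and "t" (3): a world point X has camera coordinates R X + t. Camera axes: x right, y down, z forward; pixel columns grow to the right and rows downward; lengths in m; the calibration is good to about 2 mm. A picture is of the moment at which its call begins: read the wrist's pose just before it. calibration takes no time and is no camera call; for the wrist camera it gives the pose at the moment of the call.
- bot.finish_job(): hands the job in, once; it reports no verdict.
The state is a dict: "t": time; "joint_pos": joint angles; "joint_velocities": joint speeds; "tau": joint torques, N m; "tool_pos": TCP position; "ee_rot": TCP orientation; "contact_force": force on the tool from outside, world axes, zero at the start; "ft_torque": the same for the moment, N m; "grip_width": opening from 0.0 (shut) to 1.0 (fully open).
Only numpy, scipy, OpenCV 4.12 (cv2) and the standard library are available. Lean on these libraries where they do the work, as an engineer would, in place of code of your own. Each camera call takes 0.05 s, during which the arm holds its last target.

### The job

Get the grey specimen loading box ready for filling: pull its tray out by the handle all the way to the stop. Then lock the tray there with the black star knob on the sloping collar: its thread is not started, so turn the knob backwards (anticlockwise) until it drops into the thread, and only then forwards (clockwise) until it is fully tight; never force it forwards before it has dropped in. Leave the bottle, the tape roll and the rubber blower beside the box where they stand.

Things in the scene. Friction and masses are not known exactly. Their poses are not given: they have to be found in the camera images.
- load_box: Grey box fixed to the bench, 170 deep x 240 wide x 80 mm high. Origin: bench level, middle of its front lower edge; x points level into the box, away from the robot, y left, z up. Tray opening in front. At the right of the roof's front edge a collar carries the knob: centre of its face at (12, -75, 98) mm, axis leaning 35 degrees from vertical towards the robot, (-0.574, 0, 0.819).
- tray (a joint): How far the tray is pulled out, m: 0 shut, 0.09 at the stop; it slides along -x of load_box and stays where it is left (friction about 1.5 N plus drag of 8 N per m/s). Blue front panel 222 wide, z 15 to 53 mm.
- tray_handle (a point): Middle of the tray's steel bar handle: a level bar 10 mm thick, 90 mm long along y of load_box, 42 mm above the bench, 45 mm in front of the tray's front panel; with the tray shut it lies at (-53, 45, 42) mm in load_box. Its axes are those of load_box.
- knob_grip (a point): On the axis of the black four-lobed star knob, at grip height; moves with it. z: along the stud, away from the box. Head from 18 mm below to 12 mm above (along z). Two pairs of flats, square to x and y, 40 mm apart, 26 mm wide between lobes; lobes of radius 7 mm at (+-20, +-20), 71 mm over opposite lobes. White dot on lobe (-20, 20). Collar face (40 mm wide) 38 mm below, 28 mm when tight.
- clamp_knob (a joint): Knob angle, rad, growing clockwise (tightening) as seen from above, down the stud. Starts at 0.3 to 0.8, not in the thread: clockwise it binds hard at about 1.15 and forcing it further spoils the thread. Turned anticlockwise below about -0.25 it can drop into the thread (back stop at -0.5). From there clockwise turns screw it down 1.3 mm per rad to the tight stop at 2.1. Friction 0.04 N m.
- thread_travel (a joint): Movement of knob and stud along the stud, m: 0 lying on the thread start, about -0.007 dropped into the thread, about -0.0095 tight. A spring pushes it in with 6 N; a firm grip on the knob can hold it up, so let go after turning back. Its end passes behind the tray's rail, so it can drop only with the tray at the stop.
- ethanol_bottle: White bottle with a blue cap, 50 mm across, 118 mm high, standing to the left of the box; origin at the centre of its base. Bystander.
- tape_roll: Roll of brown masking tape lying flat, 80 mm across, 18 mm high, in front and to the right of the box; origin at the centre of its underside. Bystander.
- blower: Black rubber air blower with a white nozzle, 53 mm across, 116 mm high, standing to the right of the box; origin at the centre of its base. Bystander.

How it is judged:
On the way, in this order (a step that is already met when the one before it is completed fails the run):
1. the tray is pulled out to within 5 mm of its stop (value of joint tray above 0.085 m), for 0.2 s.
2. the knob, turned back, has dropped into the thread (value of joint thread_travel below -0.0045 m and value of joint clamp_knob below 0.3 rad), for 0.1 s.
At the end, for the whole second after the job is handed in: The knob is in the thread (at least 7 mm down) and screwed clockwise to within 0.2 rad of its tight stop, and the tray is still out, within 10 mm of its stop (value of joint clamp_knob above 1.9 rad and value of joint thread_travel below -0.007 m and value of joint tray above 0.08 m); the robot touches nothing.
It fails at once if the bottle was shifted or knocked over (more than 30 mm, or 0.3 rad) (distance of ethanol_bottle from where it was at the start of the episode above 0.03 m or angle between ethanol_bottle's own z axis and vertical above 0.3 rad).
It fails at once if the tape roll was shifted more than 30 mm (distance of tape_roll from where it was at the start of the episode above 0.03 m).
It fails at once if the blower was shifted or knocked over (more than 30 mm, or 0.3 rad) (distance of blower from where it was at the start of the episode above 0.03 m or angle between blower's own z axis and vertical above 0.3 rad).
It fails at once if the knob was forced forwards (beyond 1.45 rad) without having dropped into the thread (value of joint clamp_knob above 1.45 rad and value of joint thread_travel above -0.0045 m).
It also fails if it takes over 72 s, if anything falls off the work surface, if the arm or the gripper's body presses on something with over 40 N, if the wrist force passes 120 N, or if a joint passes its speed limit or range.

## Working session

There is one attempt and no reset: what is moved stays moved. The work goes in short steps, Python scripts to look and compute and a tool call to move; the robot and the scene stay as the last step left them, time stands still between calls to the robot, and variables do not carry over. Pictures are saved under pics/ and viewed, and the job is handed in when it is done.

Besides the shell and the picture viewer there is one more tool, called after "Emit:" in YAML: its name, and indented under it one key for each argument. play_rows: Moves the arm, as the interface text tells. Shift numbers are shares of 200 mm and turn numbers shares of 180 degrees, none past 1 either way. Its arguments: {"type":"object","properties":{"steps":{"type":"array"},"force":{"type":"number"}},"required":["steps"]}

```bash
mkdir -p pics; ls; python3 - <<'E'
from bench import bot,get_image,calibration
import cv2,numpy as np
print(bot.get_state())
for n in ["scene","side","wrist"]:
    c=calibration(n);print(n,c)
    p,d=get_image(n);cv2.imwrite(f"pics/{n}0.png",p);np.savez(f"{n}0.npz",p=p,d=d,**c)
E
```

```text
pics
{'t': 0.0, 'joint_pos': array([-0.06616722,  0.53716927, -0.00445772,  1.53884068,  0.00260398,
        1.06731885, -0.07124281]), 'joint_velocities': array([ 0.00125209, -0.0020636 , -0.0008637 ,  0.00062142, -0.00133563,
        0.00114681, -0.00041301]), 'tau': array([-4.51575825e-04, -5.83398092e+01,  1.04865700e+00, -2.59097242e+01,
        1.23920938e-02,  9.44124302e-03, -7.87308863e-06]), 'tool_pos': array([ 6.49391112e-01, -2.75150316e-05,  2.38423544e-01]), 'ee_rot': array([-0.49960214, -0.49953442, -0.50040479,  0.5004579 ]), 'contact_force': array([ 0.30485952, -0.87070446, -0.74193481]), 'ft_torque': array([ 0.0193154 ,  0.01783981, -0.01502492]), 'grip_width': 1.0040240381588932}
scene {'fx': 515.1994669056442, 'fy': 515.1994669056442, 'cx': 279.4709259411596, 'cy': 205.14155710685745, 'R': array([[ 0.68967966, -0.72396655, -0.01464245],
       [-0.32186953, -0.28838678, -0.90179436],
       [ 0.64864627,  0.62666219, -0.43191727]]), 't': array([-0.44366529,  0.26856393,  0.67378263])}
side {'fx': 381.87558025700747, 'fy': 381.87558025700747, 'cx': 277.937116893874, 'cy': 211.0987592141855, 'R': array([[ 0.85173289, -0.52385753, -0.01115205],
       [-0.32244629, -0.50724735, -0.79920493],
       [ 0.41301267,  0.68430506, -0.60095517]]), 't': array([-0.51369503,  0.243516  ,  0.73379973])}
wrist {'fx': 317.19528188795505, 'fy': 317.19528188795505, 'cx': 279.8069473346915, 'cy': 209.5837217226285, 'R': array([[ 0.99999419,  0.00127428, -0.00316029],
       [ 0.00212016, -0.95873531,  0.28429228],
       [-0.00266762, -0.28429733, -0.95873245]]), 't': array([-0.64832411, -0.03765755,  0.38087668])}
```

View pics/scene0.png

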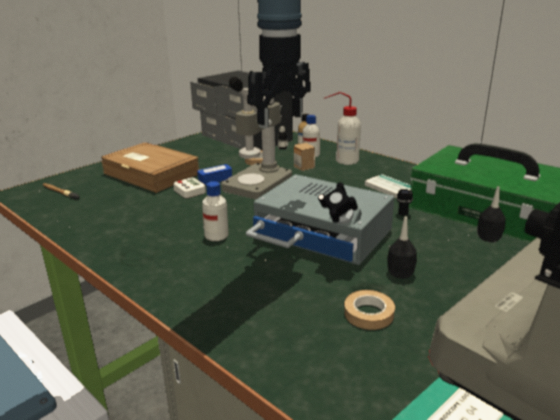

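View pics/side0.png

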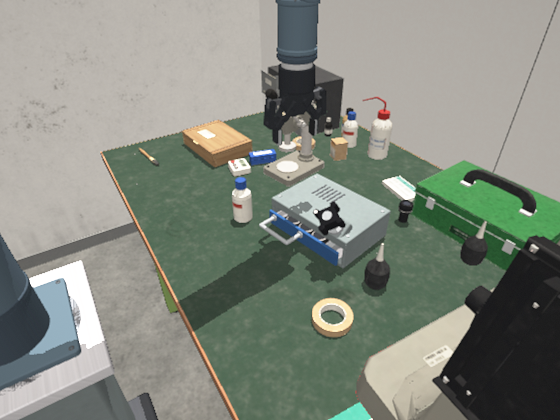

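View pics/wrist0.png

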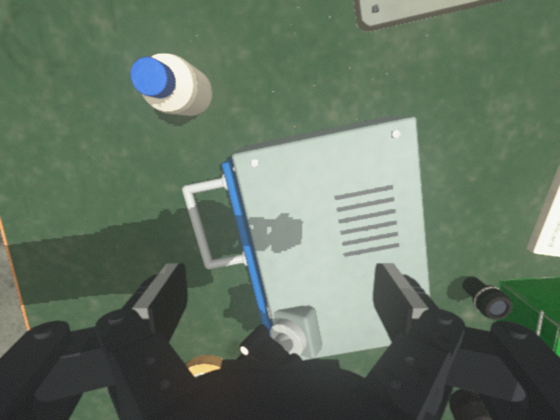

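The tool only ever points down, because the moves can turn it only about its own x. So I'll turn the tilted knob by pushing its lobes or using the jaws loosely as a wrench. The wrist view shows the roof's front edge running from about (233,155) to (262,345), and the handle at about (188,188) to (210,266). Next I'll measure the box pose.

```bash
cat > h.py <<'E'
import numpy as np,cv2
from bench import bot,get_image,calibration
def cloud(p,d,c):
    v,u=np.mgrid[0:420,0:560]
    P=np.stack([(u-c['cx'])/c['fx']*d,(v-c['cy'])/c['fy']*d,d],-1)
    W=(P-np.asarray(c['t']))@np.asarray(c['R'])
    W[d<=0]=np.nan
    return W
def load(n):
    z=np.load(n+'.npz'); return z['p'],z['d'],z
def snap(n,tag):
    c=calibration(n);p,d=get_image(n);cv2.imwrite(f"pics/{n}{tag}.png",p);np.savez(f"{n}{tag}.npz",p=p,d=d,**c)
    return p,d,c
def rayz(c,u,v,z):
    R=np.asarray(c['R']);o=-R.T@np.asarray(c['t']);r=R.T@np.array([(u-c['cx'])/c['fx'],(v-c['cy'])/c['fy'],1]);return o+r*(z-o[2])/r[2]
E
python3 - <<'E'
from h import *
for n in ['wrist0','scene0','side0']:
    p,d,c=load(n);W=cloud(p,d,c)
    m=(abs(W[...,2]-.08)<.008)&(W[...,0]>.45)&(W[...,0]<.95)&(abs(W[...,1])<.25)
    k,l,s,ce=cv2.connectedComponentsWithStats(m.astype(np.uint8))
    i=1+np.argmax(s[1:,4]);q=W[l==i]
    print(n,s[i],np.median(q[:,2]));r=cv2.minAreaRect((q[:,:2]*1000).astype(np.float32));print(r,cv2.boxPoints(r).tolist())
    hsv=cv2.cvtColor(p,cv2.COLOR_BGR2HSV)
    b=(hsv[...,0]>100)&(hsv[...,0]<125)&(hsv[...,1]>150)&(hsv[...,2]>60)
    k,l,s,ce=cv2.connectedComponentsWithStats(b.astype(np.uint8))
    for i in range(1,k):
        if s[i,4]>80: print('blue',s[i],ce[i].round(), np.nanmedian(W[l==i],axis=0).round(3))
p,d,c=load('wrist0')
for uv in [(233,154),(415,118),(429,292)]: print(uv,rayz(c,*uv,.08).round(4))
for uv in [(187,188),(208,266)]: print('h',uv,rayz(c,*uv,.042).round(4))
for n in ['scene0','side0']:
    p,d,c=load(n)
    W=cloud(p,d,c);m=(np.nanmax(abs(W-np.array([.72,-.03,.1]))/np.array([.25,.25,.2]),-1)<1)
    for (x,y) in []: pass
p=cv2.imread('pics/side0.png');cv2.imwrite('pics/sz.png',cv2.resize(p[170:290,225:405],None,fx=4,fy=4,interpolation=2))
p=cv2.imread('pics/scene0.png');cv2.imwrite('pics/scz.png',cv2.resize(p[165:285,235:415],None,fx=4,fy=4,interpolation=2))
E
```

```text
wrist0 [  232   116   198   242 31669] 0.08059024361660322
((710.087890625, -61.01666259765625), (170.07916259765625, 239.74978637695312), 11.616166114807129) [[602.6527099609375, 39.27992248535156], [650.9273681640625, -195.55941772460938], [817.5230712890625, -161.31324768066406], [769.2484130859375, 73.52609252929688]]
blue [131  58  36  37 942] [148.  76.] [0.55  0.101 0.119]
blue [223 163  18  52 306] [232. 189.] [0.599 0.    0.054]
blue [244 246  21  67 360] [254. 278.] [ 0.62  -0.102  0.054]
scene0 [ 254  175  140   58 3530] 0.07978242208637257
((708.6258544921875, -64.68734741210938), (174.79620361328125, 242.02337646484375), 11.233579635620117) [[599.3280029296875, 36.979942321777344], [646.4764404296875, -200.4065399169922], [817.9237060546875, -166.35464477539062], [770.7752685546875, 71.03184509277344]]
blue [198 165  33  30 455] [214. 180.] [0.712 0.314 0.025]
blue [ 254  217   98   44 1306] [309. 239.] [ 0.618 -0.114  0.038]
side0 [ 271  174  119   72 3590] 0.08041519187542118
((711.5560913085938, -64.43418884277344), (174.4611358642578, 241.02879333496094), 11.337997436523438) [[602.335205078125, 36.57909393310547], [649.7205810546875, -199.7458953857422], [820.7769775390625, -165.44747924804688], [773.3916015625, 70.87751770019531]]
blue [250 150  26  14 215] [262. 158.] [0.74  0.32  0.021]
blue [236 178  10  11  92] [240. 183.] [0.549 0.09  0.114]
blue [270 210  68  55 718] [306. 239.] [ 0.619 -0.111  0.042]
(233, 154) [0.6055 0.0391 0.08  ]
(415, 118) [0.7687 0.071  0.08  ]
(429, 292) [ 0.8046 -0.1036  0.08  ]
h (187, 188) [ 0.5491 -0.0015  0.042 ]
h (208, 266) [ 0.5658 -0.0934  0.042 ]<stdin>:18: RuntimeWarning: All-NaN slice encountered
```

View pics/sz.png

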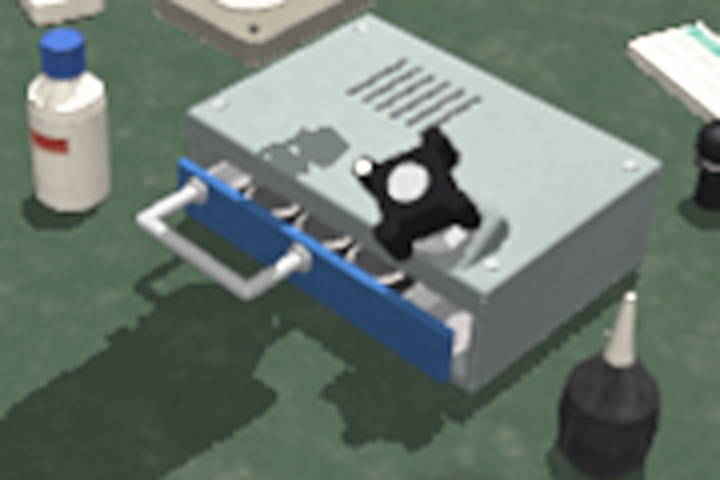

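View pics/scz.png

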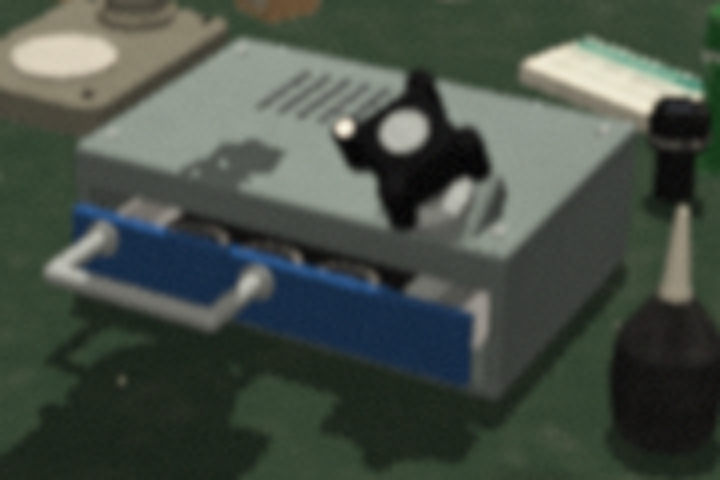

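Box: origin about (0.626, -0.080), yaw about 11.4°. The handle's middle is near (0.5575, -0.0475) and the tray is already a few mm open. The knob's white dot is at scene (321,197). I'll go above the handle.

Emit:
play_rows:
  steps:
    - [[40,0.55,-0.46,0.24,-0.063],[40,0.55,-0.46,0.24,-0.063],[40,0.55,-0.46,0.24,-0.063],[40,0.55,-0.46,0.24,-0.063],[40,0.55,-0.46,0.24,-0.063]]
  force: 40

```text
t: 0.57
tool_pos: [0.5507, -0.0508, 0.1247]
ee_rot: [0.543, 0.446, 0.549, -0.452]
contact_force: [-0.5, -1.6, -0.6]
grip_width: 0.472
```

```bash
cat >> h.py <<'E'
from scipy.spatial.transform import Rotation as Ro
YAW=np.deg2rad(11.4); O=np.array([.626,-.080,0])
BX=np.array([np.cos(YAW),np.sin(YAW),0]);BY=np.array([-np.sin(YAW),np.cos(YAW),0])
def b2w(x,y,z): return O+BX*x+BY*y+np.array([0,0,z])
def w2b(p): q=np.asarray(p)-O; return np.array([q@BX,q@BY,q[2]])
def tool():
    s=bot.get_state();w,x,y,z=s['ee_rot'];R=Ro.from_quat([x,y,z,w]).as_matrix()
    return s,np.array(s['tool_pos']),R
def rep():
    s,p,R=tool()
    ya=np.rad2deg(np.arctan2(R[1,1],R[0,1]))
    print('t',round(s['t'],2),'pos',p.round(4),'box',w2b(p).round(4),'jaw yaw',ya.round(2),'F',np.round(s['contact_force'],1),'T',np.round(s['ft_torque'],2),'grip',round(s['grip_width'],3),'j',np.round(s['joint_pos'],2))
    return p,R,ya
def to(target,yaw=None):
    p,R,ya=rep();d=R.T@(np.asarray(target)-p)/.2
    print('row',d.round(3),'turn',None if yaw is None else round(-(((yaw-ya)+90)%180-90)/180,3))
E
python3 - <<'E'
from h import *
p,d,c=snap('wrist','1')
to([.5575,-.0475,.031],11.4)
E
```

```text
t 0.62 pos [ 0.5544 -0.0494  0.127 ] box [-0.0642  0.0442  0.127 ] jaw yaw 11.22 F [0.9 0.2 0.2] T [ 0.01 -0.05  0.03] grip 0.471 j [ 0.05  0.53 -0.05  1.87  0.04  0.75  0.17]
row [ 0.48   0.02  -0.006] turn -0.001
```

View pics/wrist1.png

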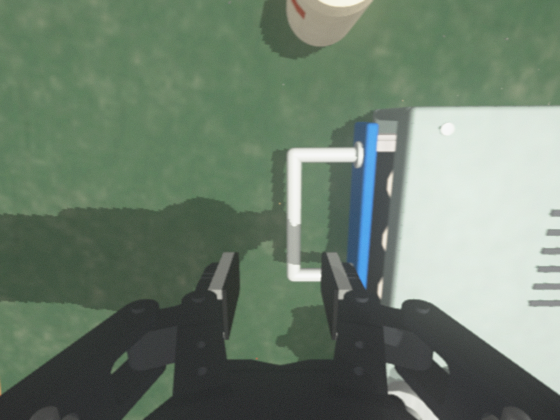

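The bar runs from (294,152) to (294,275), with the open jaws at about u=235 and u=327.

```bash
python3 - <<'E'
from h import *
p,d,c=load('wrist1')
for uv in [(294,152),(294,275),(294,213),(355,200)]:
    w=rayz(c,*uv,.045);print(uv,w.round(4),w2b(w).round(4))
w=rayz(c,294,213,.045);w[2]=.031
to(w,11.4)
E
```

```text
(294, 152) [ 5.491e-01 -4.000e-04  4.500e-02] [-0.0596  0.0932  0.045 ]
(294, 275) [ 0.5681 -0.09    0.045 ] [-0.0588  0.0016  0.045 ]
(294, 213) [ 0.558  -0.0423  0.045 ] [-0.0592  0.0504  0.045 ]
(355, 200) [ 0.5977 -0.0245  0.045 ] [-0.0167  0.06    0.045 ]
t 0.62 pos [ 0.5544 -0.0494  0.127 ] box [-0.0642  0.0442  0.127 ] jaw yaw 11.22 F [0.9 0.2 0.2] T [ 0.01 -0.05  0.03] grip 0.471 j [ 0.05  0.53 -0.05  1.87  0.04  0.75  0.17]
row [ 0.48   0.028 -0.031] turn -0.001
```

Emit:
play_rows:
  steps:
    - [[40,0.2,0.025,-0.01,0],[40,0.35,0.025,-0.01,0],[40,0.48,0.025,-0.01,0],[0,0.48,0.025,-0.01,0],[0,0.48,0.025,-0.01,0]]

```text
t: 1.03
tool_pos: [0.5626, -0.0444, 0.0331]
ee_rot: [0.547, 0.448, 0.548, -0.448]
contact_force: [-1.2, -0.2, -2.1]
grip_width: 0.195
```

Emit:
play_rows:
  steps:
    - [[0,0,0,0,0],[0,0,0,0,0],[0,0,0,0,0]]

```text
t: 1.28
tool_pos: [0.5633, -0.0447, 0.0343]
ee_rot: [0.547, 0.449, 0.547, -0.448]
contact_force: [1.1, 0.8, -7.8]
grip_width: 0.098
```

Gripped, with the opening at about the bar's thickness. Now I'll pull.

Emit:
play_rows:
  steps:
    - [[0,0,-0.08,0,0],[0,0,-0.16,0,0],[0,0,-0.24,0,0],[0,0,-0.32,0,0],[0,0,-0.38,0,0]]

```text
t: 1.7
tool_pos: [0.4883, -0.06, 0.0343]
ee_rot: [0.548, 0.449, 0.546, -0.447]
contact_force: [2.3, 0.9, -12.2]
grip_width: 0.1
```

Emit:
play_rows:
  steps:
    - [[0,0,-0.02,0,0],[0,0,-0.035,0,0],[0,0,-0.035,0,0]]

```text
t: 1.95
tool_pos: [0.4818, -0.0613, 0.0342]
ee_rot: [0.547, 0.448, 0.547, -0.448]
contact_force: [-1.8, 0.7, 0.4]
grip_width: 0.098
```

```bash
python3 - <<'E'
from h import *
rep()
E
```

```text
t 1.95 pos [ 0.4818 -0.0613  0.0342] box [-0.1377  0.0468  0.0342] jaw yaw 11.34 F [-1.8  0.7  0.4] T [0.27 0.35 0.04] grip 0.098 j [ 0.07  0.61 -0.05  2.08  0.06  0.46  0.18]
```

Emit:
play_rows:
  steps:
    - [[0,0,-0.015,0,0],[0,0,-0.03,0,0],[0,0,-0.045,0,0],[0,0,-0.045,0,0]]

```text
t: 2.28
tool_pos: [0.4783, -0.0621, 0.0343]
ee_rot: [0.55, 0.451, 0.544, -0.445]
contact_force: [11.7, 3.9, -11.8]
grip_width: 0.098
```

```bash
python3 - <<'E'
from h import *
rep()
E
```

```text
t 2.28 pos [ 0.4783 -0.0621  0.0343] box [-0.1413  0.0468  0.0343] jaw yaw 11.42 F [ 11.7   3.9 -11.8] T [ 0.75 -2.44 -0.01] grip 0.098 j [ 0.08  0.6  -0.05  2.1   0.06  0.44  0.18]
```

The tray is at the stop: force has risen to 12 N and travel has ended. Release, rise, and look at the knob.

Emit:
play_rows:
  steps:
    - [[40,0,0.01,0,0],[40,0,0.01,0,0],[40,0,0.01,0,0],[40,-0.2,0.01,0,0],[40,-0.4,0.01,0,0]]

```text
t: 2.7
tool_pos: [0.4713, -0.0629, 0.1119]
ee_rot: [0.545, 0.447, 0.549, -0.45]
contact_force: [0.8, 0.6, 0.0]
grip_width: 0.468
```

Emit:
play_rows:
  steps:
    - [[40,-0.2,0,0,0],[40,-0.4,0,0,0],[40,-0.6,0,0,0],[40,-0.75,0,0,0],[40,-0.75,0,0,0]]

```text
t: 3.12
tool_pos: [0.4773, -0.0635, 0.2695]
ee_rot: [0.55, 0.45, 0.544, -0.446]
contact_force: [0.9, -0.3, 0.5]
grip_width: 0.466
```

```bash
python3 - <<'E'
from h import *
rep()
for n in ['wrist','side','scene']:
    snap(n,'2')
p=cv2.imread('pics/side2.png');a=cv2.resize(p[170:290,225:405],None,fx=4,fy=4,interpolation=2)
cv2.imwrite('pics/sz2.png',a)
E
```

```text
t 3.12 pos [ 0.4773 -0.0635  0.2695] box [-0.1425  0.0456  0.2695] jaw yaw 11.28 F [ 0.9 -0.3  0.5] T [ 0.01 -0.04 -0.01] grip 0.466 j [ 0.1   0.21 -0.07  1.94  0.02  0.98  0.22]
```

View pics/wrist2.png

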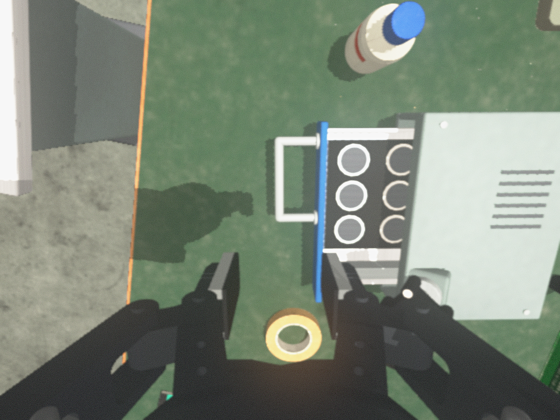

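View pics/sz2.png

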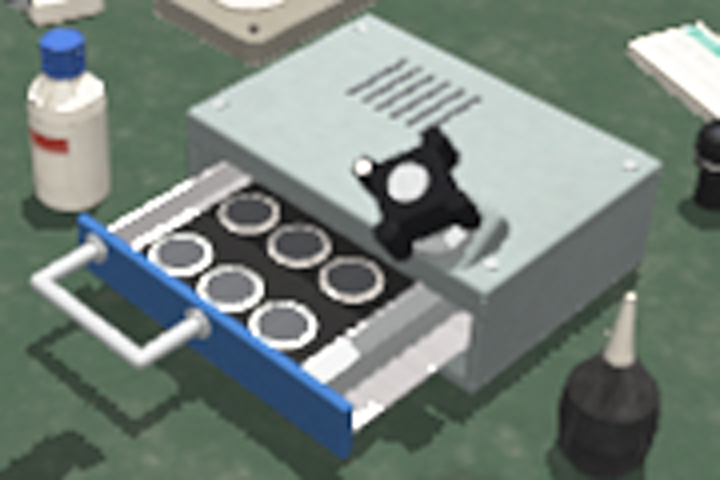

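```bash
cat >> h.py <<'E'
AX=np.array([-.574,0,.819]);EX=np.array([.819,0,.574]);EY=np.array([0,1,0.])
def rayplane(c,u,v,P0b,nb):
    # returns box coords
    R=np.asarray(c['R']);o=-R.T@np.asarray(c['t']);r=R.T@np.array([(u-c['cx'])/c['fx'],(v-c['cy'])/c['fy'],1])
    ob=w2b(o);rb=w2b(o+r)-ob
    return ob+rb*((P0b-ob)@nb)/(rb@nb)
def dot(c,uv,travel=0,top=.012):
    C=np.array([.012,-.075,.098])+(.038+travel)*AX
    q=rayplane(c,*uv,C+top*AX,AX)-C
    return q@EX,q@EY
def knobang(c,uv,travel=0,ctr=(0,0)):
    x,y=dot(c,uv,travel); x-=ctr[0];y-=ctr[1]
    a=np.arctan2(y,x)   # ccw angle; at theta=0 is 135deg ; clockwise theta
    th=np.deg2rad(135)-a
    return (th+np.pi)%(2*np.pi)-np.pi
E
python3 - <<'E'
from h import *
p,d,c=load('wrist2');print('handle',w2b(rayz(c,278,180,.045)).round(4), w2b(rayz(c,278,180,.042)).round(4))
for n,dd,cc in [('side2',(315.5,212),(327,216)),('scene2',(321,197),(336,198.25))]:
    p,d,c=load(n);hsv=cv2.cvtColor(p,cv2.COLOR_BGR2HSV)
    ctr=dot(c,cc);print(n,'dot',np.round(dot(c,dd),4),'disc',np.round(ctr,4),'ang',knobang(c,dd),knobang(c,dd,0,ctr))
E
```

```text
handle [-0.1428  0.047   0.045 ] [-0.1428  0.0464  0.042 ]
side2 dot [-0.0026  0.025 ] disc [ 0.0024 -0.0036] ang 0.6811798599627563 0.6100959372956636
scene2 dot [-0.0041  0.0256] disc [ 0.0004 -0.0026] ang 0.6254547727986424 0.6248305652859134
```

The handle is at x = -0.1428 in the box frame, against -0.143 expected at the stop, so the tray is fully out. The knob angle is about 0.63 rad: dot at side (315,212) and scene (321,197). I'll use the closed fingers as a peg on the left (dot) lobe, staying radial as it turns.

```bash
cat >> h.py <<'E'
def peg(lam,gap,r_in,h,sgn,travel=0,a=.0145):
    """lam lobe angle deg (ccw from EX). sgn=-1: peg behind lobe, pushes ccw; +1 pushes cw. returns TCP world, jaw yaw deg"""
    l=np.deg2rad(lam);el=np.cos(l)*EX+np.sin(l)*EY;et=-np.sin(l)*EX+np.cos(l)*EY
    C=np.array([.012,-.077,.098])+(.038+travel)*AX
    tip=C+el*(r_in+.011)+sgn*et*(.007+a+gap)+h*AX
    w=b2w(*tip);w[2]+=.008
    return w, (11.4+lam-90+90)%180-90
def plan(poses,p=None):
    p0,R,ya=rep()
    for w,y in poses:
        d=R.T@(w-p0)/.2;print('  w',w.round(4),'row',d.round(3),'turn',round(-(((y-ya)+90)%180-90)/180,3))
E
python3 - <<'E'
from h import *
for n,uv in [('side2',(377,285)),('scene2',(402,272))]:
    p,d,c=load(n);print('blower base approx',w2b(rayz(c,*uv,0)).round(3))
w,y=peg(99,.008,.026,0,-1)
up=w.copy();up[2]=.22
plan([(up,y),(w,y)]+[peg(l,0,.026+.005*(l-99)/60,0,-1) for l in (99,120,140,160)])
E
```

```text
blower base approx [ 0.022 -0.202  0.   ]
blower base approx [ 0.026 -0.197  0.   ]
t 3.27 pos [ 0.4735 -0.063   0.2628] box [-0.1461  0.0468  0.2628] jaw yaw 11.31 F [-0.8 -0.1 -0.7] T [-0.01 -0.    0.04] grip 0.47 j [ 0.1   0.22 -0.07  1.95  0.02  0.98  0.22]
  w [ 0.6422 -0.1133  0.22  ] row [0.213 0.778 0.412] turn -0.05
  w [ 0.6422 -0.1133  0.1505] row [0.561 0.778 0.412] turn -0.05
  w [ 0.6361 -0.1158  0.146 ] row [0.583 0.746 0.418] turn -0.05
  w [ 0.6222 -0.1141  0.1367] row [0.63  0.68  0.396] turn -0.167
  w [ 0.6094 -0.1186  0.1273] row [0.677 0.613 0.406] turn -0.278
  w [ 0.5989 -0.1287  0.1186] row [0.72  0.551 0.445] turn -0.389
```

Emit:
play_rows:
  steps:
    - [[0,0.21,0.2,0.1,-0.05],[0,0.21,0.4,0.2,-0.05],[0,0.21,0.6,0.3,-0.05],[0,0.21,0.78,0.41,-0.05],[0,0.21,0.78,0.41,-0.05]]

```text
t: 3.68
tool_pos: [0.6451, -0.1139, 0.2179]
ee_rot: [0.58, 0.403, 0.581, -0.405]
contact_force: [-1.0, -0.1, 0.4]
grip_width: -0.0
```

```bash
python3 - <<'E'
from h import *
w,y=peg(99,.008,.026,0,-1)
plan([(w,y)])
snap('side','3');snap('wrist','3')
p=cv2.imread('pics/side3.png');a=cv2.resize(p[110:260,245:425],None,fx=4,fy=4,interpolation=2)
cv2.imwrite('pics/sz3.png',a)
E
```

```text
t 3.68 pos [ 0.6451 -0.1139  0.2179] box [ 0.012  -0.037   0.2179] jaw yaw 20.3 F [-1.  -0.1  0.4] T [ 0.    0.07 -0.05] grip -0.0 j [ 0.14  0.57 -0.05  1.54  0.03  1.04  0.43]
  w [ 0.6422 -0.1133  0.1505] row [ 0.337 -0.012 -0.008] turn -0.001
```

View pics/sz3.png

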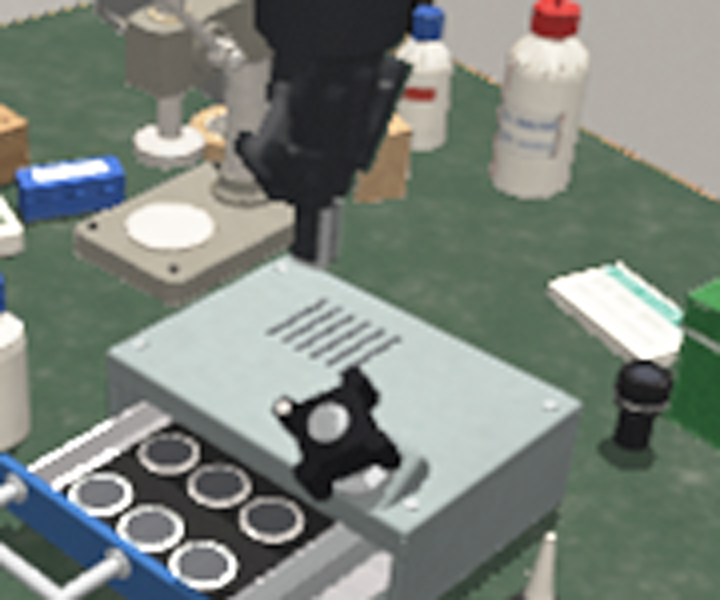

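View pics/wrist3.png

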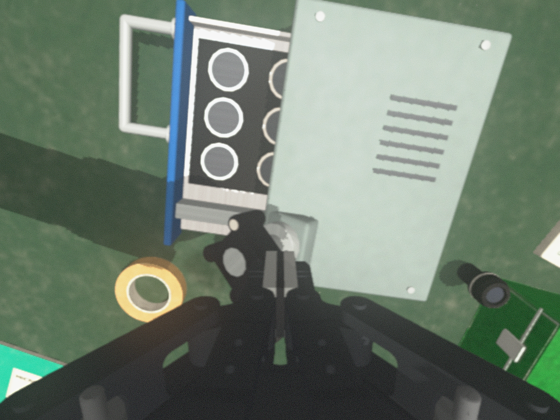

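In the wrist view, the closed tips at about (280,270) look only about 16 mm thick. The dot lobe is at (234,224), clear of the peg. I'll go down beside it.

Emit:
play_rows:
  steps:
    - [[0,0.15,-0.01,-0.008,0],[0,0.335,-0.01,-0.008,0],[0,0.335,-0.01,-0.008,0]]

```text
t: 4.03
tool_pos: [0.6341, -0.1106, 0.1458]
ee_rot: [0.576, 0.401, 0.585, -0.406]
contact_force: [-2.2, 0.6, -2.0]
grip_width: -0.001
```

```bash
python3 - <<'E'
from h import *
plan([peg(l,0,.026+.005*(l-99)/60,0,-1,a=.009) for l in (99,106,113,120,127,134,141,148,155,162)])
snap('side','4');snap('wrist','4')
p=cv2.imread('pics/side4.png');a=cv2.resize(p[110:260,245:425],None,fx=4,fy=4,interpolation=2)
cv2.imwrite('pics/sz4.png',a)
E
```

```text
t 4.03 pos [ 0.6341 -0.1106  0.1458] box [ 0.0019 -0.0316  0.1458] jaw yaw 20.37 F [-2.2  0.6 -2. ] T [0.04 0.15 0.03] grip -0.001 j [ 0.14  0.64 -0.05  1.61  0.04  0.91  0.43]
  w [ 0.6319 -0.1175  0.1429] row [ 0.015 -0.022  0.029] turn -0.0
  w [ 0.6276 -0.1169  0.14  ] row [ 0.029 -0.041  0.018] turn -0.039
  w [ 0.6233 -0.1169  0.137 ] row [ 0.044 -0.061  0.011] turn -0.078
  w [ 0.619  -0.1176  0.134 ] row [ 0.06  -0.082  0.007] turn -0.117
  w [ 0.6147 -0.119   0.1309] row [ 0.076 -0.104  0.006] turn -0.156
  w [ 0.6107 -0.121   0.1278] row [ 0.091 -0.126  0.009] turn -0.195
  w [ 0.6069 -0.1237  0.1248] row [ 0.107 -0.149  0.015] turn -0.233
  w [ 0.6035 -0.127   0.122 ] row [ 0.121 -0.171  0.025] turn -0.272
  w [ 0.6004 -0.131   0.1193] row [ 0.135 -0.192  0.038] turn -0.311
  w [ 0.5977 -0.1354  0.1169] row [ 0.147 -0.212  0.054] turn -0.35
```

View pics/sz4.png

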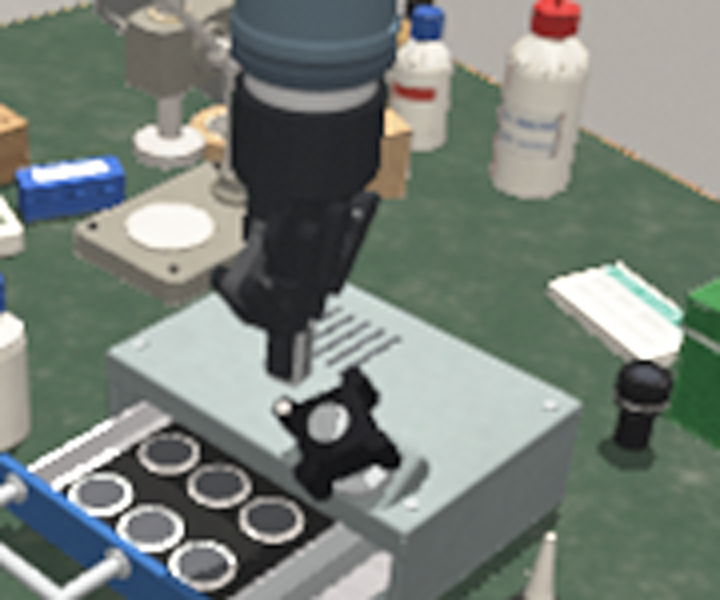

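```bash
python3 - <<'E'
from h import *
plan([peg(l,-.003,.024+.005*(l-99)/60,0,-1,a=.009) for l in (99,106,113,120,127,134,141,148,155,162)])
E
```

```text
t 4.13 pos [ 0.6386 -0.1113  0.1524] box [ 0.0061 -0.0331  0.1524] jaw yaw 20.36 F [-0.1  0.7  0.8] T [-0.02  0.    0.01] grip -0.0 j [ 0.14  0.63 -0.05  1.6   0.04  0.91  0.43]
  w [ 0.6303 -0.1203  0.1413] row [ 0.056 -0.054  0.028] turn -0.0
  w [ 0.6263 -0.1199  0.1387] row [ 0.069 -0.072  0.02 ] turn -0.039
  w [ 0.6223 -0.1202  0.1359] row [ 0.083 -0.091  0.014] turn -0.078
  w [ 0.6183 -0.121   0.133 ] row [ 0.098 -0.111  0.011] turn -0.117
  w [ 0.6145 -0.1225  0.1302] row [ 0.112 -0.132  0.011] turn -0.156
  w [ 0.6108 -0.1246  0.1274] row [ 0.126 -0.153  0.014] turn -0.195
  w [ 0.6074 -0.1273  0.1246] row [ 0.14  -0.173  0.021] turn -0.234
  w [ 0.6042 -0.1306  0.1221] row [ 0.153 -0.194  0.031] turn -0.272
  w [ 0.6015 -0.1344  0.1196] row [ 0.165 -0.213  0.044] turn -0.311
  w [ 0.5992 -0.1387  0.1175] row [ 0.176 -0.231  0.06 ] turn -0.35
```

Emit:
play_rows:
  steps:
    - [[0,0.056,-0.054,0.028,0],[0,0.083,-0.09,0.014,-0.078],[0,0.098,-0.11,0.011,-0.117],[0,0.112,-0.132,0.011,-0.156],[0,0.112,-0.132,0.011,-0.156]]

```text
t: 4.55
tool_pos: [0.6179, -0.1232, 0.1346]
ee_rot: [0.663, 0.249, 0.661, -0.249]
contact_force: [-1.3, -0.3, 1.5]
grip_width: -0.001
```

```bash
python3 - <<'E'
from h import *
snap('side','5');snap('wrist','5')
plan([peg(l,-.003,.024+.005*(l-99)/60,0,-1,a=.009) for l in (127,134,141,148,155,162)])
p=cv2.imread('pics/side5.png');a=cv2.resize(p[110:260,245:425],None,fx=4,fy=4,interpolation=2)
cv2.imwrite('pics/sz5.png',a)
E
```

```text
t 4.65 pos [ 0.618  -0.123   0.1344] box [-0.0164 -0.0405  0.1344] jaw yaw 48.47 F [-0.2  0.2  1.5] T [ 0.07  0.14 -0.04] grip -0.001 j [ 0.25  0.63 -0.18  1.67  0.14  0.85  0.86]
  w [ 0.6145 -0.1225  0.1302] row [ 0.021 -0.01  -0.015] turn 0.0
  w [ 0.6108 -0.1246  0.1274] row [ 0.035 -0.03  -0.022] turn -0.038
  w [ 0.6074 -0.1273  0.1246] row [ 0.049 -0.051 -0.026] turn -0.077
  w [ 0.6042 -0.1306  0.1221] row [ 0.062 -0.074 -0.026] turn -0.116
  w [ 0.6015 -0.1344  0.1196] row [ 0.074 -0.097 -0.024] turn -0.155
  w [ 0.5992 -0.1387  0.1175] row [ 0.084 -0.121 -0.018] turn -0.194
```

View pics/sz5.png

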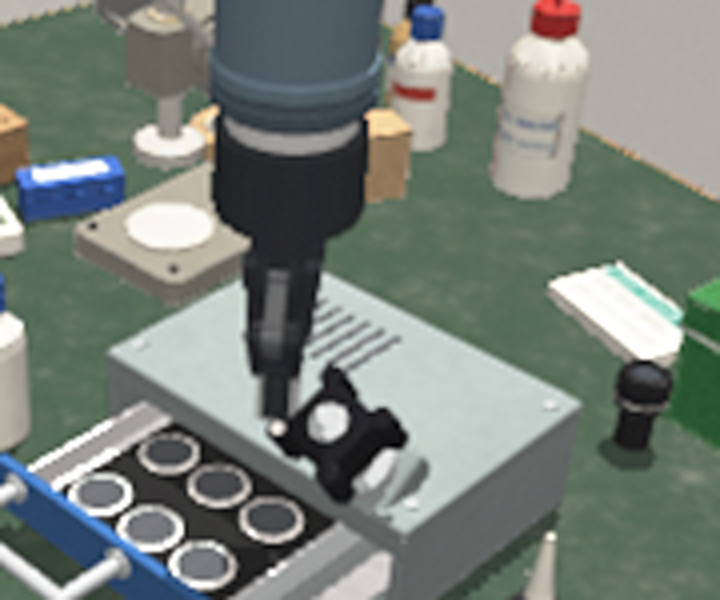

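View pics/wrist5.png

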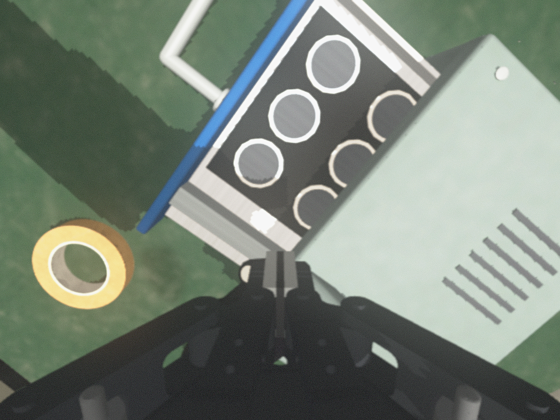

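The lobe follows the peg: the dot has moved to side (314,217). I'll carry on along the arc.

Emit:
play_rows:
  steps:
    - [[0,0.02,-0.01,-0.015,-0.01],[0,0.035,-0.03,-0.022,-0.038],[0,0.049,-0.051,-0.026,-0.077],[0,0.062,-0.074,-0.026,-0.116],[0,0.074,-0.097,-0.024,-0.155]]

```text
t: 5.07
tool_pos: [0.6023, -0.1339, 0.1194]
ee_rot: [0.704, 0.083, 0.701, -0.083]
contact_force: [0.6, 1.6, 3.6]
grip_width: 0.002
```

```bash
python3 - <<'E'
from h import *
p,d,c=load('side5');print('ang',knobang(c,(314,217)))
snap('side','6');snap('scene','6')
plan([peg(l,-.003,.024+.005*(l-99)/60,0,-1,a=.009) for l in (155,162,169)])
p=cv2.imread('pics/side6.png');a=cv2.resize(p[150:260,265:385],None,fx=5,fy=5,interpolation=2)
cv2.imwrite('pics/sz6.png',a)
E
```

```text
ang 0.20466607238647994
t 5.17 pos [ 0.6012 -0.1351  0.1186] box [-0.0352 -0.0491  0.1186] jaw yaw 76.14 F [-0.5  0.1  2.2] T [ 0.   -0.04  0.05] grip -0.001 j [ 0.36  0.64 -0.29  1.71  0.24  0.82  1.29]
  w [ 0.6015 -0.1344  0.1196] row [-0.005  0.004  0.   ] turn -0.001
  w [ 0.5992 -0.1387  0.1175] row [ 0.006 -0.02  -0.006] turn -0.04
  w [ 0.5973 -0.1434  0.1155] row [ 0.015 -0.045 -0.009] turn -0.079
```

View pics/sz6.png

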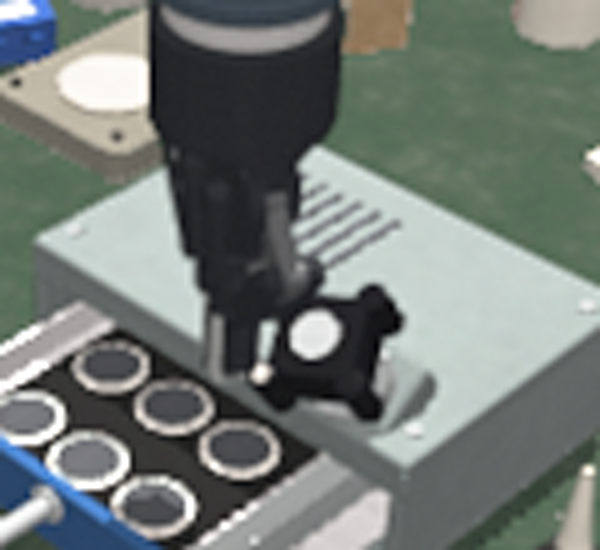

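Emit:
play_rows:
  steps:
    - [[0,0.006,-0.02,-0.006,-0.04],[0,0.015,-0.045,-0.009,-0.079],[0,0.018,-0.06,-0.009,-0.1],[0,0.018,-0.06,-0.009,-0.1]]

```text
t: 5.5
tool_pos: [0.5977, -0.141, 0.1158]
ee_rot: [0.708, -0.025, 0.705, 0.028]
contact_force: [-2.6, 10.0, 11.0]
grip_width: -0.0
```

```bash
python3 - <<'E'
from h import *
p,d,c=load('side6');print('ang',knobang(c,(317.2,224.6)))
rep()
snap('side','7');snap('scene','7')
p=cv2.imread('pics/side7.png');a=cv2.resize(p[150:260,265:385],None,fx=5,fy=5,interpolation=2)
cv2.imwrite('pics/sz7.png',a)
E
```

```text
ang -0.6448464492928605
t 5.5 pos [ 0.5977 -0.141   0.1158] box [-0.0398 -0.0542  0.1158] jaw yaw 94.27 F [-2.6 10.  11. ] T [1.95 0.52 0.03] grip -0.0 j [ 0.43  0.66 -0.37  1.71  0.3   0.83  1.57]
```

View pics/sz7.png

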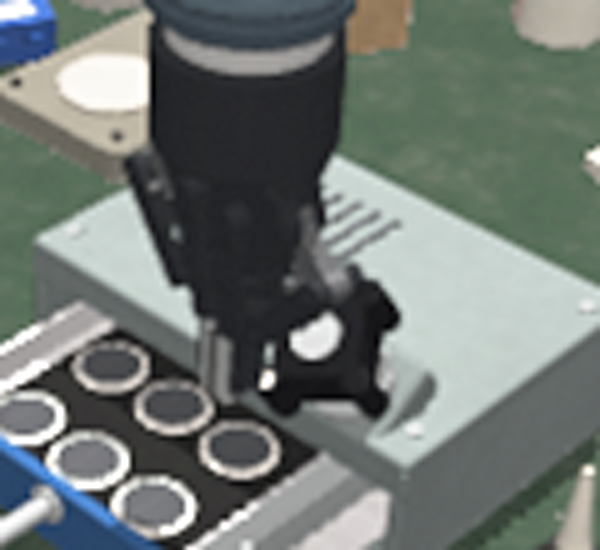

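There's 15 N of resistance, so the knob is at the back stop. Ease off, lift clear and look.

Emit:
play_rows:
  steps:
    - [[0,0,0.03,0,0],[0,-0.02,0.04,0,0],[0,-0.2,0.04,0,0],[0,-0.35,0.04,0,0],[0,-0.35,0.04,0,0]]

```text
t: 6.02
tool_pos: [0.5991, -0.1379, 0.1901]
ee_rot: [0.71, -0.025, 0.703, 0.024]
contact_force: [1.7, -0.5, 0.3]
grip_width: -0.003
```

```bash
python3 - <<'E'
from h import *
snap('side','8');snap('scene','8')
rep()
p=cv2.imread('pics/side8.png');a=cv2.resize(p[170:260,265:385],None,fx=5,fy=5,interpolation=2)
cv2.imwrite('pics/sz8.png',a)
p=cv2.imread('pics/scene8.png');a=cv2.resize(p[160:260,275:395],None,fx=5,fy=5,interpolation=2)
cv2.imwrite('pics/scz8.png',a)
E
```

```text
t 6.12 pos [ 0.5963 -0.1378  0.1854] box [-0.0406 -0.0508  0.1854] jaw yaw 94.04 F [ 0.6 -0.6 -0. ] T [-0.03  0.01  0.  ] grip -0.004 j [ 0.44  0.56 -0.4   1.67  0.26  0.95  1.59]
```

View pics/sz8.png

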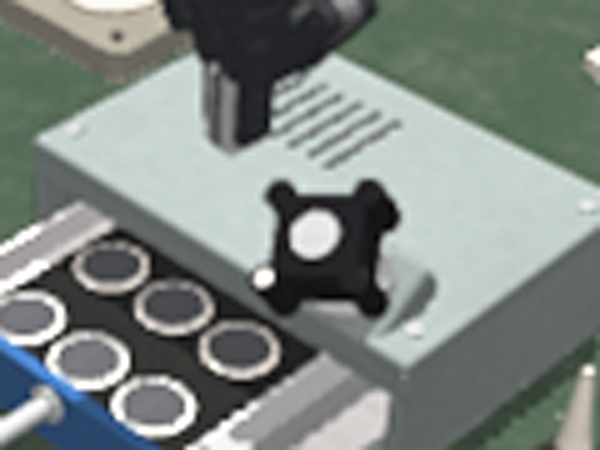

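View pics/scz8.png

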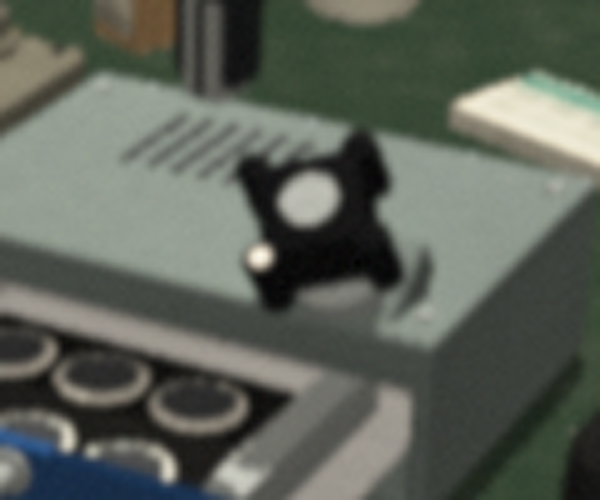

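```bash
cat >> h.py <<'E'
def tri(us,uc,tag=('side2','scene2')):
    P=[];
    for n,uv in zip(tag,(us,uc)):
        z=np.load(n+'.npz');K=np.array([[z['fx'],0,z['cx']],[0,z['fy'],z['cy']],[0,0,1]]);P.append(K@np.c_[z['R'],z['t']])
    X=cv2.triangulatePoints(P[0],P[1],np.array(us,float).reshape(2,1),np.array(uc,float).reshape(2,1)).ravel();X=X[:3]/X[3]
    q=w2b(X)-np.array([.012,-.075,.098]);return np.array([q@EX,q@EY,q@AX])
def disc(tag,box):
    p=cv2.imread(f'pics/{tag}.png');g=cv2.cvtColor(p,cv2.COLOR_BGR2GRAY)
    return g
E
python3 - <<'E'
from h import *
print('before disc',tri((327,216),(336,198.25)).round(4),'dot',tri((315.5,212),(321,197)).round(4))
print('after disc',tri((328,216.8),(336.8,199.8)).round(4),'dot',tri((317.6,225.6),(327,211.4)).round(4))
for n,uv in (('side8',(317.6,225.6)),('scene8',(327,211.4))):
    p,d,c=load(n)
    for t in (0,-.007): print(n,t,knobang(c,uv,t))
# depth-based: black head top plane median axial coordinate
for n in ('side2','side8','scene2','scene8'):
    p,d,c=load(n);W=cloud(p,d,c);q=np.stack([(W-O)@BX,(W-O)@BY,W[...,2]],-1)-np.array([.012,-.075,.098])
    ex,ey,az=q@EX,q@EY,q@AX
    m=(abs(ex)<.014)&(abs(ey)<.014)&(az>.02)&(az<.07)
    print(n,m.sum(),np.percentile(az[m],[10,50,90]).round(4))
E
```

```text
before disc [0.0037 0.0003 0.0437] dot [-0.0017  0.028   0.0454]
after disc [0.0045 0.0008 0.0371] dot [-0.0235  0.0081  0.0382]
side8 0 -0.7385395264520906
side8 -0.007 -0.5715860795928771
scene8 0 -0.7064050809329574
scene8 -0.007 -0.5663142151781693
side2 159 [0.0474 0.049  0.0505]
side8 154 [0.0411 0.0427 0.0446]
scene2 198 [0.0471 0.0489 0.0509]
scene8 204 [0.0406 0.0426 0.0445]
```

Dropped in: depth and triangulation both show the head about 6.5 mm lower, with the angle near the -0.5 stop. Next come the clockwise pushes. First I'll turn the wrist round and go beside the lobe now at about 74°.

```bash
cat >> h.py <<'E'
def plan(poses):
    p0,R,ya=rep()
    for w,y in poses:
        d=R.T@(w-p0)/.2;print('  w',w.round(4),'row',d.round(3),'turn',round(-(y-ya)/180,3))
def cw(l,g=0,r=.023,h=0,tr=-.007):
    return peg(l,g+.008*max(0,np.sin(np.deg2rad(l))),r,h,1,tr,.009)
E
python3 - <<'E'
from h import *
w,y=cw(74,.006);u=w.copy();u[2]=.19
plan([(u,y),(w,y)])
E
```

```text
t 6.12 pos [ 0.5963 -0.1378  0.1854] box [-0.0406 -0.0508  0.1854] jaw yaw 94.04 F [ 0.6 -0.6 -0. ] T [-0.03  0.01  0.  ] grip -0.004 j [ 0.44  0.56 -0.4   1.67  0.26  0.95  1.59]
  w [ 0.6121 -0.1197  0.19  ] row [-0.023  0.085  0.085] turn 0.548
  w [ 0.6121 -0.1197  0.1204] row [0.325 0.086 0.084] turn 0.548
```

Emit:
play_rows:
  steps:
    - [[0,-0.02,0.085,0.085,0.3],[0,-0.02,0.085,0.085,0.3],[0,-0.02,0.085,0.085,0.3],[0,-0.02,0.085,0.085,0.3],[0,-0.02,0.085,0.085,0.3]]

```text
t: 6.53
tool_pos: [0.61, -0.1192, 0.1862]
ee_rot: [0.679, 0.195, 0.68, -0.195]
contact_force: [-0.0, 0.0, 0.2]
grip_width: 0.002
```

Emit:
play_rows:
  steps:
    - [[0,0,0,0,0.348],[0,0,0,0,0.348],[0,0,0,0,0.348],[0,0,0,0,0.348],[0,0,0,0,0.348]]

```text
t: 6.95
tool_pos: [0.61, -0.1193, 0.1863]
ee_rot: [0.586, 0.394, 0.587, -0.395]
contact_force: [-0.7, 0.1, 0.3]
grip_width: 0.003
```

Emit:
play_rows:
  steps:
    - [[0,0,0,0,0.148],[0,0,0,0,0.148],[0,0,0,0,0.148],[0,0,0,0,0.148],[0,0,0,0,0.148]]

```text
t: 7.37
tool_pos: [0.6101, -0.1192, 0.1864]
ee_rot: [-0.48, -0.518, -0.481, 0.519]
contact_force: [0.8, 0.3, -0.4]
grip_width: -0.001
```

```bash
python3 - <<'E'
from h import *
plan([cw(74,.006)])
E
```

```text
t 7.37 pos [ 0.6101 -0.1192  0.1864] box [-0.0233 -0.0353  0.1864] jaw yaw -4.29 F [ 0.8  0.3 -0.4] T [-0.01  0.04  0.05] grip -0.001 j [ 0.12  0.55  0.    1.66 -0.    0.94  0.05]
  w [ 0.6121 -0.1197  0.1204] row [0.33  0.011 0.002] turn 0.002
```

Emit:
play_rows:
  steps:
    - [[0,0.12,0.005,0,0],[0,0.24,0.005,0,0],[0,0.33,0.005,0,0],[0,0.33,0.005,0,0],[0,0.33,0.005,0,0]]

```text
t: 7.78
tool_pos: [0.6108, -0.1193, 0.1204]
ee_rot: [-0.482, -0.516, -0.483, 0.517]
contact_force: [1.2, 0.5, -0.1]
grip_width: 0.001
```

```bash
python3 - <<'E'
from h import *
snap('side','9')
plan([cw(l,-.002) for l in (74,67,60,53,46,39,32,25,18,11)])
p=cv2.imread('pics/side9.png');a=cv2.resize(p[150:260,265:385],None,fx=5,fy=5,interpolation=2)
cv2.imwrite('pics/sz9.png',a)
E
```

```text
t 7.83 pos [ 0.612  -0.1195  0.1217] box [-0.0216 -0.0359  0.1217] jaw yaw -3.92 F [-0.3 -0.3  0. ] T [ 0.04 -0.01  0.  ] grip 0.004 j [ 0.12  0.63 -0.    1.7   0.    0.81  0.05]
  w [ 0.6187 -0.1206  0.1248] row [-0.015  0.034  0.003] turn 0.004
  w [ 0.6226 -0.1188  0.1277] row [-0.03   0.053 -0.007] turn 0.043
  w [ 0.6267 -0.1177  0.1307] row [-0.045  0.073 -0.014] turn 0.082
  w [ 0.6311 -0.1173  0.1338] row [-0.06   0.095 -0.017] turn 0.12
  w [ 0.6355 -0.1177  0.1368] row [-0.075  0.117 -0.017] turn 0.159
  w [ 0.64   -0.1188  0.1397] row [-0.09   0.139 -0.013] turn 0.198
  w [ 0.6443 -0.1207  0.1424] row [-0.103  0.162 -0.005] turn 0.237
  w [ 0.6484 -0.1233  0.1449] row [-0.116  0.183  0.007] turn 0.276
  w [ 0.6522 -0.1266  0.147 ] row [-0.127  0.203  0.022] turn 0.315
  w [ 0.6557 -0.1304  0.1488] row [-0.136  0.222  0.04 ] turn 0.354
```

View pics/sz9.png

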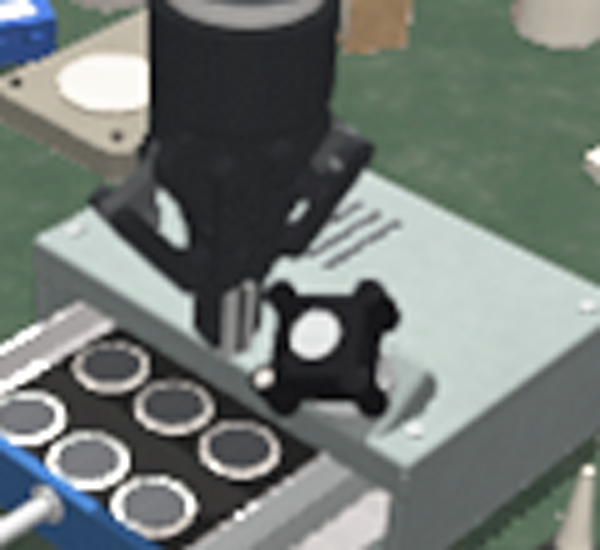

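The peg sits in the gap between the two left lobes, at zoom (235,320), with the head clear of it. Push clockwise.

Emit:
play_rows:
  steps:
    - [[0,-0.015,0.034,0.003,0.004],[0,-0.03,0.053,-0.007,0.043],[0,-0.045,0.073,-0.014,0.082],[0,-0.06,0.095,-0.017,0.12],[0,-0.075,0.117,-0.017,0.159]]

```text
t: 8.25
tool_pos: [0.636, -0.1169, 0.1378]
ee_rot: [0.338, 0.621, 0.338, -0.621]
contact_force: [-0.8, 1.7, -1.9]
grip_width: -0.001
```

```bash
python3 - <<'E'
from h import *
snap('side','10');snap('scene','10')
plan([cw(l,-.002) for l in (46,39,32,25,18,11)])
p=cv2.imread('pics/side10.png');a=cv2.resize(p[150:260,265:385],None,fx=5,fy=5,interpolation=2)
cv2.imwrite('pics/sz10.png',a)
E
```

```text
t 8.35 pos [ 0.6373 -0.1169  0.1384] box [ 0.0038 -0.0385  0.1384] jaw yaw -32.59 F [-0.6  1.9 -0.4] T [0.3  0.16 0.02] grip -0.004 j [ 0.02  0.65  0.13  1.63 -0.1   0.87 -0.38]
  w [ 0.6355 -0.1177  0.1368] row [ 0.008 -0.006  0.008] turn 0.0
  w [ 0.64   -0.1188  0.1397] row [-0.007  0.016  0.001] turn 0.039
  w [ 0.6443 -0.1207  0.1424] row [-0.02   0.04  -0.003] turn 0.078
  w [ 0.6484 -0.1233  0.1449] row [-0.032  0.064 -0.003] turn 0.117
  w [ 0.6522 -0.1266  0.147 ] row [-0.043  0.089  0.   ] turn 0.156
  w [ 0.6557 -0.1304  0.1488] row [-0.052  0.114  0.007] turn 0.194
```

View pics/sz10.png

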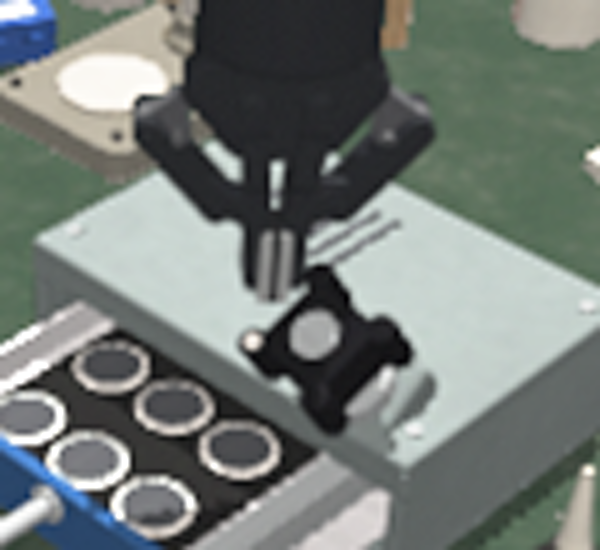

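Emit:
play_rows:
  steps:
    - [[0,-0.007,0.016,0.001,0.039],[0,-0.02,0.04,-0.003,0.078],[0,-0.032,0.064,-0.003,0.117],[0,-0.043,0.089,0.0,0.156],[0,-0.052,0.114,0.007,0.194]]

```text
t: 8.77
tool_pos: [0.6548, -0.1296, 0.1478]
ee_rot: [0.137, 0.694, 0.138, -0.693]
contact_force: [-0.4, 3.2, -0.4]
grip_width: 0.004
```

```bash
python3 - <<'E'
from h import *
p,d,c=load('side10');print(knobang(c,(265+252/5,150+342/5),-.007))
snap('side','11');snap('scene','11')
rep()
p=cv2.imread('pics/side11.png');a=cv2.resize(p[150:260,265:385],None,fx=5,fy=5,interpolation=2)
cv2.imwrite('pics/sz11.png',a)
E
```

```text
0.19498113473440615
t 8.87 pos [ 0.6552 -0.1309  0.1479] box [ 0.0185 -0.0557  0.1479] jaw yaw -67.34 F [0.7 1.5 0.2] T [ 0.33 -0.1  -0.01] grip -0.001 j [-0.06  0.68  0.28  1.57 -0.22  0.92 -0.87]
```

View pics/sz11.png

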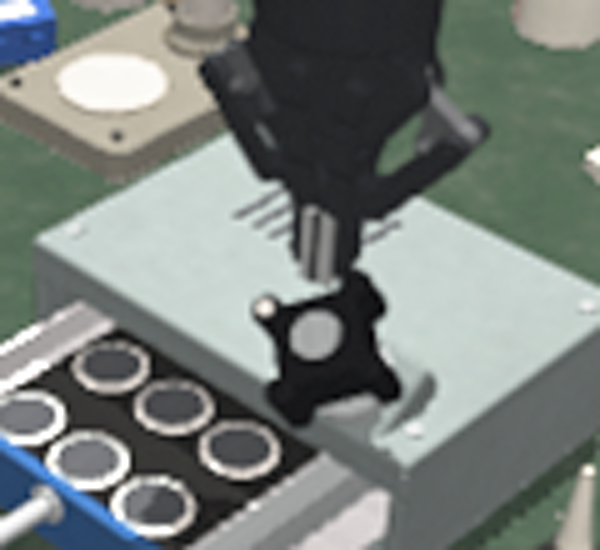

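Emit:
play_rows:
  steps:
    - [[0,-0.02,-0.02,0,0],[0,-0.15,-0.03,0,0],[0,-0.22,-0.03,0,-0.04],[0,-0.22,-0.03,0,-0.08],[0,-0.22,-0.03,0,-0.12]]

```text
t: 9.28
tool_pos: [0.6525, -0.1258, 0.1931]
ee_rot: [0.27, 0.655, 0.268, -0.653]
contact_force: [0.4, 0.5, -0.4]
grip_width: -0.003
```

```bash
python3 - <<'E'
from h import *
p,d,c=load('side11')
for t in (-.007,-.008): th=knobang(c,(265+265/5,150+308/5),t);print(th,135-np.rad2deg(th))
w,y=cw(135-np.rad2deg(th),.008,tr=-.008);u=w.copy();u[2]=.19
plan([(u,y),(w,y)])
E
```

```text
0.873181578584572 84.9703807985332
0.8783886798506968 84.67203587248702
t 9.28 pos [ 0.6525 -0.1258  0.1931] box [ 0.0169 -0.0502  0.1931] jaw yaw -45.34 F [ 0.4  0.5 -0.4] T [-0.03  0.05  0.  ] grip -0.003 j [-0.02  0.61  0.21  1.55 -0.14  0.99 -0.56]
  w [ 0.6058 -0.1251  0.19  ] row [ 0.015 -0.167  0.163] turn -0.286
  w [ 0.6058 -0.1251  0.1141] row [ 0.394 -0.168  0.164] turn -0.286
```

The angle is 0.87, with the dot lobe at 85°. I'll reposition behind it.

Emit:
play_rows:
  steps:
    - [[0,0.015,-0.167,0.163,-0.286],[0,0.015,-0.167,0.163,-0.286],[0,0.015,-0.167,0.163,-0.286],[0,0.015,-0.167,0.163,-0.286],[0,0.015,-0.167,0.163,-0.286]]

```text
t: 9.7
tool_pos: [0.6048, -0.1243, 0.1889]
ee_rot: [0.457, 0.54, 0.456, -0.54]
contact_force: [-0.7, -0.1, 0.2]
grip_width: -0.004
```

Emit:
play_rows:
  steps:
    - [[0,0,0,0,-0.087],[0,0,0,0,-0.087],[0,0,0,0,-0.087],[0,0,0,0,-0.087]]

```text
t: 10.03
tool_pos: [0.605, -0.1244, 0.1885]
ee_rot: [0.524, 0.475, 0.523, -0.475]
contact_force: [0.8, -0.6, 0.1]
grip_width: -0.004
```

```bash
python3 - <<'E'
from h import *
plan([cw(85,.008,tr=-.008)])
E
```

```text
t 10.03 pos [ 0.605  -0.1244  0.1885] box [-0.0293 -0.0394  0.1885] jaw yaw 5.53 F [ 0.8 -0.6  0.1] T [ 0.04 -0.03 -0.02] grip -0.004 j [ 0.14  0.54 -0.01  1.67  0.01  0.93  0.22]
  w [ 0.6057 -0.1253  0.114 ] row [0.373 0.002 0.004] turn -0.005
```

Emit:
play_rows:
  steps:
    - [[0,0.12,0,0.004,0],[0,0.25,0,0.004,0],[0,0.37,0,0.004,0],[0,0.37,0,0.004,0],[0,0.37,0,0.004,0]]

```text
t: 10.45
tool_pos: [0.6043, -0.1248, 0.1134]
ee_rot: [0.523, 0.475, 0.524, -0.476]
contact_force: [0.8, 0.5, 0.1]
grip_width: 0.004
```

```bash
python3 - <<'E'
from h import *
snap('side','12')
plan([cw(l,-.002,tr=-.008) for l in (85,78,71,64,57,50,43,36,29,22,15)])
p=cv2.imread('pics/side12.png');a=cv2.resize(p[150:260,265:385],None,fx=5,fy=5,interpolation=2)
cv2.imwrite('pics/sz12.png',a)
E
```

```text
t 10.5 pos [ 0.6056 -0.125   0.1148] box [-0.0289 -0.0401  0.1148] jaw yaw 5.44 F [0.2 0.5 0.7] T [ 0.03 -0.02  0.06] grip -0.002 j [ 0.14  0.63 -0.01  1.71  0.01  0.79  0.22]
  w [ 0.6138 -0.1245  0.1197] row [-0.024  0.041  0.002] turn -0.005
  w [ 0.6172 -0.1218  0.1224] row [-0.038  0.059 -0.01 ] turn 0.034
  w [ 0.6209 -0.1196  0.1252] row [-0.052  0.079 -0.019] turn 0.072
  w [ 0.6249 -0.1181  0.1282] row [-0.067  0.099 -0.025] turn 0.111
  w [ 0.6292 -0.1173  0.1312] row [-0.082  0.121 -0.027] turn 0.15
  w [ 0.6336 -0.1173  0.1343] row [-0.097  0.143 -0.025] turn 0.189
  w [ 0.638  -0.118   0.1372] row [-0.112  0.165 -0.019] turn 0.228
  w [ 0.6424 -0.1194  0.14  ] row [-0.126  0.186 -0.01 ] turn 0.267
  w [ 0.6467 -0.1216  0.1427] row [-0.139  0.206  0.003] turn 0.306
  w [ 0.6507 -0.1245  0.145 ] row [-0.151  0.225  0.019] turn 0.345
  w [ 0.6543 -0.128   0.147 ] row [-0.161  0.241  0.038] turn 0.384
```

View pics/sz12.png

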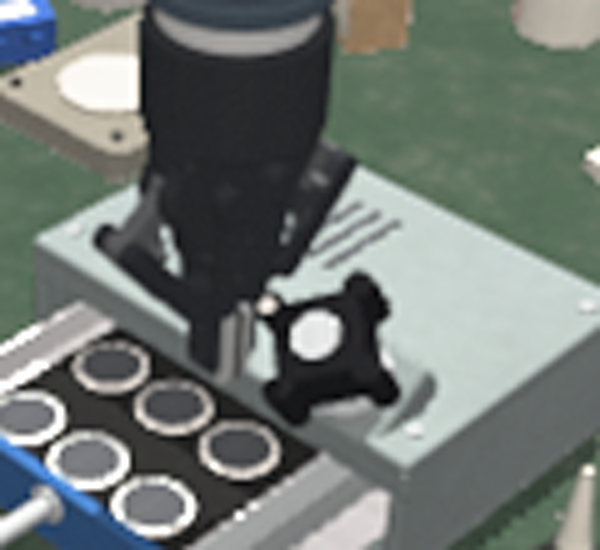

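The peg is now in front of the dot lobe, whose dot is at zoom (267,305). Push.

Emit:
play_rows:
  steps:
    - [[0,-0.024,0.041,0.002,0],[0,-0.038,0.059,-0.01,0.034],[0,-0.052,0.079,-0.019,0.072],[0,-0.067,0.099,-0.025,0.111],[0,-0.082,0.121,-0.027,0.15]]

```text
t: 10.92
tool_pos: [0.6293, -0.117, 0.1322]
ee_rot: [0.396, 0.586, 0.396, -0.586]
contact_force: [-2.9, -0.2, -1.2]
grip_width: 0.004
```

```bash
python3 - <<'E'
from h import *
plan([cw(l,-.002,tr=-.0085) for l in (57,50,43,36,29,22,15)])
E
```

```text
t 10.92 pos [ 0.6293 -0.117   0.1322] box [-0.004  -0.0369  0.1322] jaw yaw -21.88 F [-2.9 -0.2 -1.2] T [0.06 0.53 0.  ] grip 0.004 j [ 0.03  0.64  0.11  1.65 -0.09  0.85 -0.2 ]
  w [ 0.6294 -0.1173  0.1308] row [0.007 0.001 0.001] turn -0.002
  w [ 0.6338 -0.1172  0.1339] row [-0.008  0.021 -0.008] turn 0.037
  w [ 0.6383 -0.1179  0.1368] row [-0.023  0.043 -0.013] turn 0.076
  w [ 0.6427 -0.1194  0.1396] row [-0.037  0.066 -0.014] turn 0.115
  w [ 0.647  -0.1216  0.1423] row [-0.05   0.09  -0.012] turn 0.154
  w [ 0.6509 -0.1244  0.1446] row [-0.062  0.114 -0.006] turn 0.193
  w [ 0.6546 -0.128   0.1466] row [-0.072  0.138  0.004] turn 0.232
```

Emit:
play_rows:
  steps:
    - [[0,-0.008,0.021,-0.008,0.037],[0,-0.023,0.043,-0.013,0.076],[0,-0.037,0.066,-0.014,0.115],[0,-0.05,0.09,-0.012,0.154],[0,-0.062,0.114,-0.006,0.193]]

```text
t: 11.33
tool_pos: [0.6522, -0.1226, 0.1449]
ee_rot: [0.203, 0.678, 0.204, -0.676]
contact_force: [-0.1, 2.0, -1.3]
grip_width: -0.003
```

```bash
python3 - <<'E'
from h import *
snap('side','13');snap('scene','13')
plan([cw(l,-.002,tr=-.009) for l in (22,15,8,3)])
p=cv2.imread('pics/side13.png');a=cv2.resize(p[150:260,265:385],None,fx=5,fy=5,interpolation=2)
cv2.imwrite('pics/sz13.png',a)
E
```

```text
t 11.43 pos [ 0.6527 -0.1229  0.1451] box [ 0.0177 -0.0473  0.1451] jaw yaw -56.26 F [0.6 3.7 0.4] T [ 0.63 -0.09  0.05] grip 0.002 j [-0.06  0.67  0.27  1.58 -0.21  0.91 -0.7 ]
  w [ 0.6512 -0.1244  0.1442] row [0.004 0.002 0.01 ] turn 0.002
  w [ 0.6549 -0.1279  0.1462] row [-0.006  0.027  0.005] turn 0.041
  w [ 0.6581 -0.132   0.1479] row [-0.014  0.053  0.003] turn 0.08
  w [ 0.6601 -0.1352  0.1488] row [-0.019  0.072  0.003] turn 0.107
```

View pics/sz13.png

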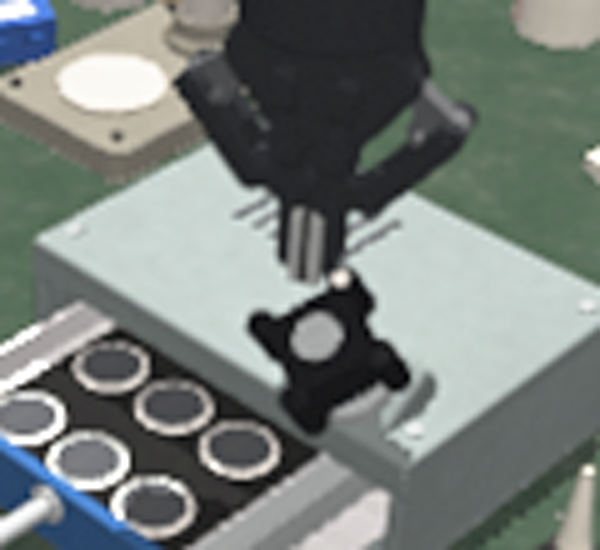

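Emit:
play_rows:
  steps:
    - [[0,-0.006,0.027,0.005,0.041],[0,-0.014,0.053,0.003,0.08],[0,-0.019,0.072,0.003,0.107],[0,-0.019,0.072,0.003,0.107]]

```text
t: 11.77
tool_pos: [0.6578, -0.1264, 0.146]
ee_rot: [-0.086, -0.701, -0.096, 0.702]
contact_force: [-3.0, 18.5, -0.6]
grip_width: -0.001
```

```bash
python3 - <<'E'
from h import *
p,d,c=load('side13');print(knobang(c,(333.2,205.8),-.009))
snap('side','14');snap('scene','14')
plan([cw(l,-.002,tr=-.009) for l in (8,3,-4)])
p=cv2.imread('pics/side14.png');a=cv2.resize(p[150:260,265:385],None,fx=5,fy=5,interpolation=2)
cv2.imwrite('pics/sz14.png',a)
E
```

```text
2.225125038492841
t 11.87 pos [ 0.6577 -0.1263  0.146 ] box [ 0.0219 -0.0517  0.146 ] jaw yaw -74.93 F [-2.7 18.9 -1.3] T [ 3.88  0.74 -0.09] grip 0.002 j [-0.1   0.7   0.34  1.56 -0.29  0.94 -0.96]
  w [ 0.6581 -0.132   0.1479] row [-0.009  0.028  0.005] turn -0.024
  w [ 0.6601 -0.1352  0.1488] row [-0.014  0.046 -0.   ] turn 0.004
  w [ 0.6624 -0.1394  0.1498] row [-0.02   0.069 -0.006] turn 0.043
```

View pics/sz14.png

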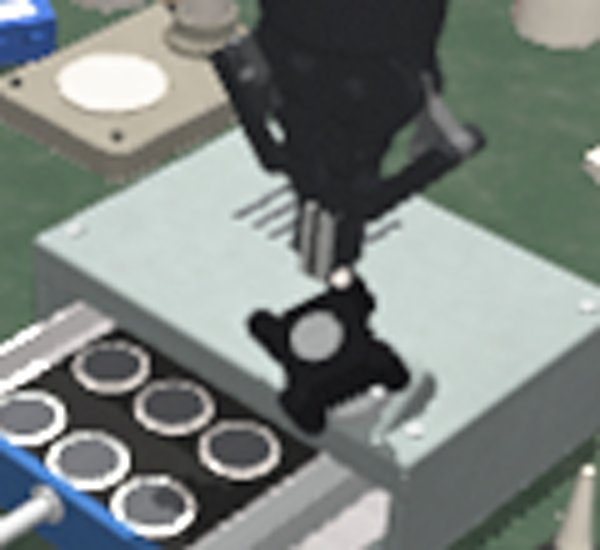

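19 N on the lobe (about 0.5 N·m) moves it no further, so this is the tight stop. Back off and lift clear.

Emit:
play_rows:
  steps:
    - [[0,0,-0.06,0,0],[0,-0.02,-0.09,0,0],[0,-0.2,-0.09,0,0],[0,-0.4,-0.09,0,0],[0,-0.45,-0.09,0,0]]

```text
t: 12.28
tool_pos: [0.6567, -0.1215, 0.2445]
ee_rot: [0.091, 0.705, 0.088, -0.698]
contact_force: [1.5, -0.1, 1.3]
grip_width: -0.002
```

Emit:
play_rows:
  steps:
    - [[0,-0.05,0,0,0],[0,-0.05,0,0,0],[0,-0.05,0,0,0]]

```text
t: 12.53
tool_pos: [0.6532, -0.1197, 0.2465]
ee_rot: [0.089, 0.702, 0.089, -0.701]
contact_force: [0.6, 0.8, -0.1]
grip_width: 0.002
```

```bash
python3 - <<'E'
from h import *
rep()
for n in ('side','scene','wrist'): snap(n,'15')
for n in ('side8','side15','scene8','scene15'):
    p,d,c=load(n);W=cloud(p,d,c);q=np.stack([(W-O)@BX,(W-O)@BY,W[...,2]],-1)-np.array([.012,-.075,.098])
    ex,ey,az=q@EX,q@EY,q@AX
    m=(abs(ex)<.014)&(abs(ey)<.014)&(az>.02)&(az<.07)
    print(n,m.sum(),np.percentile(az[m],[10,50,90]).round(4))
p=cv2.imread('pics/side15.png');a=cv2.resize(p[150:270,225:405],None,fx=4,fy=4,interpolation=2);cv2.imwrite('pics/sz15.png',a)
p=cv2.imread('pics/scene15.png');a=cv2.resize(p[160:280,235:415],None,fx=4,fy=4,interpolation=2);cv2.imwrite('pics/scz15.png',a)
E
```

```text
t 12.53 pos [ 0.6532 -0.1197  0.2465] box [ 0.0188 -0.0443  0.2465] jaw yaw -75.49 F [ 0.6  0.8 -0.1] T [-0.02  0.06 -0.03] grip 0.002 j [-0.15  0.58  0.39  1.51 -0.24  1.1  -1.02]
side8 154 [0.0411 0.0427 0.0446]
side15 154 [0.038  0.0399 0.0416]
scene8 204 [0.0406 0.0426 0.0445]
scene15 205 [0.0381 0.0401 0.042 ]
```

View pics/sz15.png

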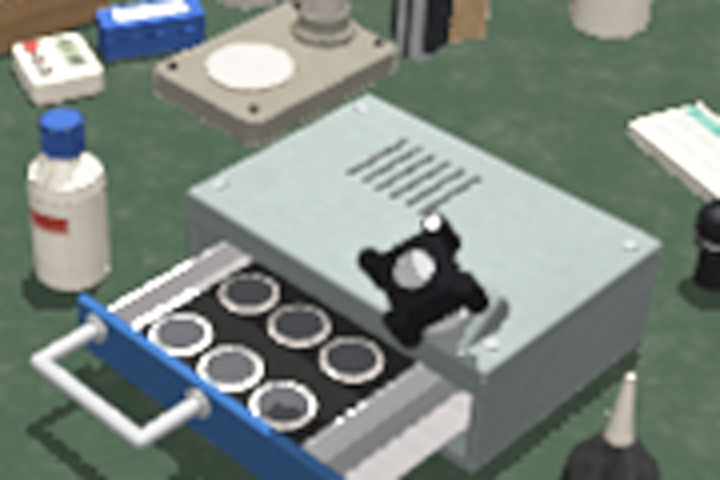

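View pics/scz15.png

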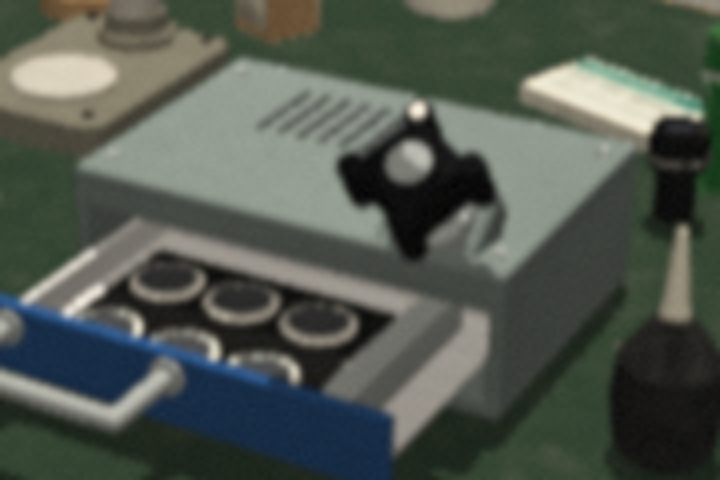

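The dot is at side (333,205.5) and scene (339.5,187.5), and the tray is still fully out. I'll check the angle once more, then hand in.

```bash
python3 - <<'E'
from h import *
for n,uv in (('side15',(333,205.5)),('scene15',(339.5,187.5))):
    p,d,c=load(n);print(knobang(c,uv,-.0093))
for n in ('side2','side15'):
    p,d,c=load(n);W=cloud(p,d,c);hsv=cv2.cvtColor(p,cv2.COLOR_BGR2HSV)
    b=(hsv[...,0]>100)&(hsv[...,0]<125)&(hsv[...,1]>150)&(W[...,2]<.06)&(W[...,0]<.65)&(W[...,1]<.06);print(w2b(np.nanmedian(W[b],0)).round(4))
bot.finish_job()
E
```

```text
2.194724977249831
2.1893932996520853
[-0.0944 -0.0312  0.0431]
[-0.0939 -0.0303  0.0433]
the job is handed in; nothing more can be done
```

The tray is out at its stop and locked by the knob, and I handed the job in at about 12.7 s on the clock.

- **Tray:** I gripped the handle and pulled until the force rose to about 12 N with no more movement. The handle then measured x = -142.8 mm in the box frame, against -143 mm expected. At the end the tray front was within about 1 mm of where it was after the pull.
- **Knob, anticlockwise:** The tool can only point straight down, so I pushed the knob's lobes with the closed fingers. I turned it from about 0.63 rad to the back stop and let go. The head then sat about 6.4 mm lower, so it had dropped into the thread.
- **Knob, clockwise:** Two pushes turned it until 19 N on the lobe (about 0.5 N·m) moved it no further. The head ended about 9 mm lower than at the start, against about 9.5 mm expected when tight.
- **Disagreement:** The final knob angle read 2.19 rad in both cameras, about 0.09 rad past the nominal 2.1 rad stop. Earlier readings also ran up to about 0.15 rad past the known stops, so I put this down to calibration.
- **Bystanders:** The arm never worked near the bottle, the tape roll or the blower. The bottle and blower look unmoved in the last pictures. I didn't measure any of the three or look for the tape roll again.
- **Hand-in:** The gripper was about 10 cm above the knob, touching nothing.

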